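# Seat the burr carrier of a coffee grinder on its locating pin

## Task

The coffee grinder has been cleaned, but its round burr carrier was put back turned the wrong way and rides up on the small locating pin of the throat. Push one of its two finger tabs with a fingertip until the notch in the carrier's rim stands over the pin, then press the carrier down until it sits fully home in the throat. Do not lift the carrier, and leave the bean hopper, the brush and the honey jar where they are.

Things in the scene. Friction and masses are not known exactly. Their poses are not given: they have to be found in the camera images.
- grinder: Coffee grinder without its hopper, heavy, does not move; plinth 172 x 136 mm, round head of 154 mm diameter, 202 mm tall. Origin: centre of its underside, on the throat's axis. x axis: from the front (grounds bin, dial) to the back, z up. The throat is a round recess, 120 mm diameter, in the top; its ledge lies 195 mm above the worktop, its collar (radius 60 to 70 mm) rises 7 mm above the ledge.
- pin_top (a point): Top of the steel locating pin: upright, 10 mm diameter, 10 mm tall, round top, fixed on the ledge of the throat 52 mm from the axis, on the grinder's front (-x) side over the grounds bin, beside a small mark on the collar. About half of it shows outside the carrier's rim.
- notch (a point): Middle of the notch in the carrier's rim, 52 mm from the axis, at the height of the flange's top face. The notch is 14 mm wide, 10 mm deep radially (radius 42 to 52 mm) and goes through the flange. x axis: outward along the radius. The carrier goes down only where this lies over the pin to within about 3 mm sideways; the pin's round top then guides it.
- carrier_mid (a point): Centre of the burr carrier, on the vertical axis about which it turns and along which it sinks, at the height of the flange's top face. The carrier is a black ring flange, 104 mm diameter, 8 mm thick, round a steel ring burr (radius 20 to 36 mm, its face 1 to 5 mm lower) with a 40 mm hole.
- tab_a (a point): Top of one finger tab, an upright tab on the flange: 9 mm thick along the turning direction, 19 mm along the radius (32.5 to 51.5 mm from the axis), standing 22 mm above the flange's top face. A quarter turn from the notch (anticlockwise seen from above).
- tab_b (a point): Top of the other, like finger tab, opposite to tab_a: a quarter turn clockwise from the notch.
- burr_carrier (a joint): Height of the carrier above its seat, m: 0.010 while it rides on the pin (flange's top face 213 mm above the worktop), 0 fully home (203 mm, 1 mm above the collar). A gasket drags: it does not drop by itself, and takes about 6 N besides its own weight of some 2.5 N to press down.
- carrier_turn (a joint): Turn of the carrier about the vertical axis, rad, anticlockwise seen from above; 0 (or a whole number of turns) where the notch is over the pin. It turns either way without end while it rides on the pin, takes 0.12 N m to turn and stays where it is left.
- hopper: The grinder's bean hopper, clear plastic funnel with a black lid, 134 mm diameter, 147 mm tall, standing loose on the worktop to the robot's right of the grinder. Origin: centre of its underside.
- brush: Small cleaning brush with a wooden handle, 160 mm long, lying loose on the worktop. Origin: under its middle; it lies along its x axis.
- jar: Honey jar with a green lid, 52 mm diameter, 98 mm tall, loose. Origin: centre of its underside.

How it is judged:
On the way, in this order (a step that is already met when the one before it is completed fails the run):
1. the notch has been brought over the pin, within 8 mm (horizontal distance between notch and pin_top below 0.008 m), for 0.02 s.
2. the carrier is pressed down to within 1.5 mm of its seat (value of joint burr_carrier below 0.0015 m), for 0.2 s.
At the end, for the whole second after the job is handed in: The carrier is within 1.5 mm of its seat, with the notch round the pin (within 5 mm), at rest; hopper, brush and jar are within 20 mm of where they stood (value of joint burr_carrier below 0.0015 m and horizontal distance between notch and pin_top below 0.005 m and velocity of joint carrier_turn between -0.05 and 0.05 rad/s and distance of each of hopper, brush, jar from where it was at the start of the episode below 0.02 m); the robot touches nothing.
It fails at once if the carrier was lifted more than 6 mm off the pin (value of joint burr_carrier above 0.016 m).
It fails at once if the hopper, brush or jar was pushed more than 20 mm or tipped over (distance of any of hopper, brush, jar from where it was at the start of the episode above 0.02 m or angle between any of hopper, jar's own z axis and vertical above 0.3 rad).
It also fails if it takes over 48 s, if anything falls off the work surface, if the arm or the gripper's body presses on something with over 40 N, if the wrist force passes 120 N, or if a joint passes its speed limit or range.

## Robot

A 6-joint arm with a two-finger parallel gripper is mounted at the origin on the work surface; the furniture and walls round the work are solid. World frame = base frame: x ahead of the robot, y to its left, z up, the work surface at z = 0. Lengths are in m, angles in rad, forces in N, time in s.
With the tool pointing down it reaches from about 0.35 to 0.975 m from the base axis. Payload 4.9 kg.
Tool frame: the origin (TCP) lies on the front face of the gripper's body, between the roots of the fingers; the fingertips stand ctrl.tip_extent ahead of it and the grasp point (between the pads) lies 54 mm ahead of it (ctrl.tip_extent is the distance from the TCP to the fingertips, in m); z points along the fingers, y is the line along which they close (so a half turn about z gives the same grasp; the last joint's range is limited). The gripper opens to 85 mm and grips with 20 to 120 N. Pads are 22 mm wide; open, the fingers measure 114 mm over their backs; the gripper's body (76 mm by 85 mm) begins 54 mm behind the grasp point. The pads swing forward as they close: fully open they stand 13 mm farther back than shut.
Start: joints at [-1.306, 0.053, 1.613, -0, 1.476, -0.119], TCP at [0.234, -0.58, 0.304] pointing down, gripper open.
Joint ranges: [-3.01, 3.01], [-1.01, 2.22], [0.06, 2.58], [-1.02, 4.17], [0.09, 2.62], [-3.14, 3.14]. Speed limits (rad/s): [2.57, 2.57, 3.14, 3.14, 3.14, 3.14].

## Interface

Orientations are given as a rotation vector (axis times angle).
In Python, from station import ctrl gives the robot as it stands.
- The arm moves only by the tool apply_moves, never from a script. Its argument "rows" is one flat list of numbers, 6 for each row, row after row: the shift along the tool's x, y, z normalised to -1 to 1, where 1 is 0.6 m, then the turn, a rotation vector about the tool's x, y, z normalised to -1 to 1, where 1 is 90 degrees. A call has 1 to 20 rows; each row is the pose to reach, as a shift and turn from the pose commanded when the call began, along the tool's axes at that moment; what a row does not reach only later rows make up. A row lasts 1/10 s, in which the tool goes at most 50 mm and 8.59 degrees, less where a joint would pass 70% of its speed; a pose out of reach is approached as far as the arm can. A call with a number of a shift or a turn outside -1 to 1 is refused whole. A call with a gripper value outside its range is refused whole. "grip" is the opening, from 0 (shut) to 1 (fully open), set as the call begins (left out, the last holds). The fingers move at their own pace and stop on an object; "grip_force" is the grip in N (left out, the last holds). Time passes only in rows, so rows that repeat a pose let the fingers close. It gives the time, the measured TCP pose, the force, the opening and the grip force at its end, in the units of the state.
- ctrl.get_obs(): the state, without advancing time (a new reading comes with each control period).
- ctrl.get_image(name): name is "scene" or "top" or "wrist"; returns (picture, depth): 420x560x3 uint8, blue, green, red; 420x560 float32, m along the optical axis (not along the pixel's ray), 0 where there is no reading.
- ctrl.camera_model(name): a dict with "mtx" (3x3 intrinsics, pixels), "R" (3x3) and "t" (3): a world point X has camera coordinates R X + t; the wrist camera has in their place "tool_from_camera" (4x4, takes a point from camera to tool coordinates, whose origin is the TCP and whose axes are the flange's). Camera axes: x right, y down, z forward; pixel columns grow to the right and rows downward; lengths in m; the calibration is good to about 2 mm. A picture is of the moment at which its call begins: read the wrist's pose just before it. camera_model takes no time and is no camera call.
- ctrl.finish_job(): hands the job in; it is judged then, once.
The state is a dict: "t": time; "q": joint angles; "dq": joint speeds; "effort": joint torques, N m; "tool_pos": TCP position; "tool_rot": TCP orientation; "contact_force": force on the tool from outside, world axes, zero at the start; "wrist_torque": the same for the moment, N m; "opening": finger opening in m; "grip_force": force on a finger pad.
Only numpy, scipy, OpenCV 4.12 (cv2) and the standard library are available. Lean on these libraries where they do the work, as an engineer would, in place of code of your own. Each camera call takes 0.05 s, during which the arm holds its last target. There are 200 camera calls.

## Working session

There is one attempt and no reset: what is moved stays moved. The work goes in short steps, Python scripts to look and compute and a tool call to move; the robot and the scene stay as the last step left them, time stands still between calls to the robot, and variables do not carry over. Pictures are saved under pics/ and viewed, at most 10 in all, crops included, and the job is handed in when it is done.

Besides the shell and the picture viewer there is one more tool, called after "Request:" as a command line: name --argument value ..., lists and objects as JSON in quotes. apply_moves: Moves the arm, as the interface text tells. Its arguments: {"type":"object","properties":{"rows":{"type":"array","items":{"type":"number"}},"grip":{"type":"number"},"grip_force":{"type":"number"}},"required":["rows"]}

```bash
mkdir -p pics; ls
python3 - <<'E'
from station import ctrl
import cv2,numpy as np
o=ctrl.get_obs();print({k:np.round(v,4) for k,v in o.items()},ctrl.tip_extent)
for n in("scene","top"):
    im,d=ctrl.get_image(n);cv2.imwrite(f"pics/{n}.png",im);np.save(f"{n}.npy",d)
    m=ctrl.camera_model(n);print(n,np.round(m["mtx"],1).tolist(),np.round(-m["R"].T@m["t"],3),np.round(m["R"],2).tolist())
E
```

```text
pics
{'t': np.float64(0.0), 'q': array([-1.306 ,  0.0534,  1.6143, -0.    ,  1.476 , -0.119 ]), 'dq': array([ 0.0012, -0.0001, -0.0008,  0.0012,  0.0005, -0.0007]), 'effort': array([ 0.00000e+00, -3.93686e+01, -3.70171e+01, -1.00000e-04,
        7.20000e-03, -0.00000e+00]), 'tool_pos': array([ 0.2339, -0.5791,  0.3027]), 'tool_rot': array([-3.0819e+00, -5.9880e-01,  3.0000e-04]), 'contact_force': array([-0.0637, -0.9998, -0.0603]), 'wrist_torque': array([0.0008, 0.016 , 0.0188]), 'grip_force': np.float64(0.0), 'opening': np.float64(0.0851)} 0.0726
scene [[539.4, 0.0, 279.0], [0.0, 539.4, 209.2], [0.0, 0.0, 1.0]] [-0.201  0.545  1.179] [[-0.74, -0.67, -0.01], [-0.48, 0.55, -0.68], [0.47, -0.5, -0.73]]
top [[480.8, 0.0, 276.3], [0.0, 480.8, 206.9], [0.0, 0.0, 1.0]] [ 0.395 -0.158  1.311] [[0.0, -1.0, -0.0], [-1.0, -0.0, -0.05], [0.05, 0.0, -1.0]]
```

View pics/top.png

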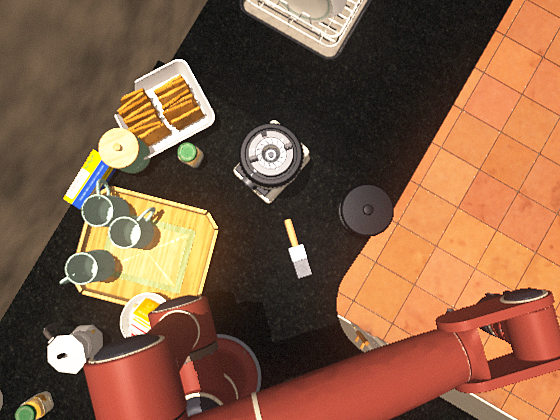

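View pics/scene.png

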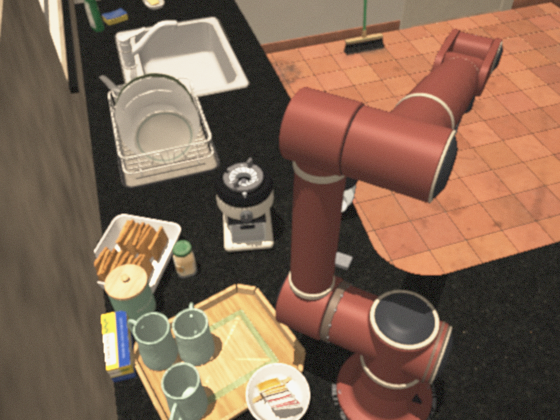

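The top view shows the grinder at about (271,155), the jar at (189,152), the brush at (298,248) and the hopper at (367,210). Next I enlarge the grinder.

Run:
```python
import cv2
im=cv2.imread("pics/top.png")[110:210,221:321]
cv2.imwrite("pics/c1.png",cv2.resize(im,(600,600),interpolation=cv2.INTER_CUBIC))
```

```text
(no output)
```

View pics/c1.png

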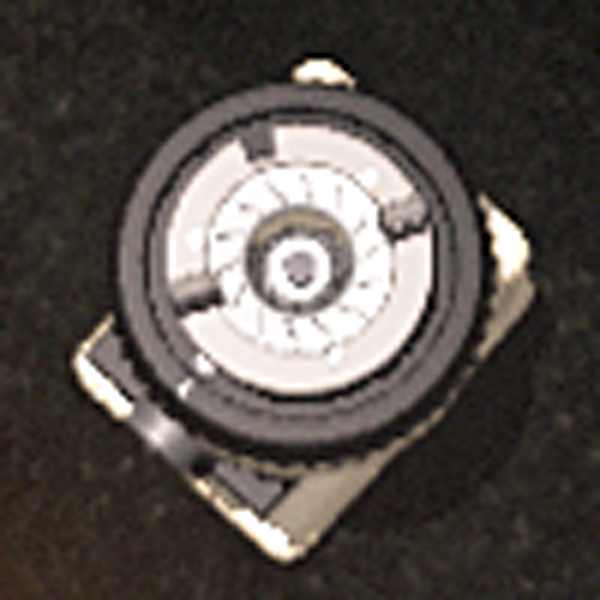

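The enlarged crop shows the notch at (258,142), tab_a at (200,293), tab_b at (405,215), the pin at (203,365) and the flange centre near (299,257). I'll convert these to world positions at their known heights.

```bash
cat > h.py <<'E'
import numpy as np
from station import ctrl
def proj(n,u,v,z,m=None):
    m=m or ctrl.camera_model(n);r=m["R"].T@np.linalg.inv(m["mtx"])@[u,v,1];c=-m["R"].T@m["t"]
    return c+r*(z-c[2])/r[2]
E
python3 - <<'E'
from h import *
f=lambda u,v,z:proj("top",221+u/6-.4,110+v/6-.4,z)
P={k:f(*a) for k,a in dict(c=(299,257,.213),notch=(258,142,.213),pin=(203,365,.205),mark=(185,388,.202),ta=(199,291,.232),tb=(405,213,.232)).items()}
# flange outline centre: left165 right434 top123 bottom390
for n in P:
    d=P[n]-P['c'];print(n,P[n].round(4),np.hypot(*d[:2]).round(4),np.degrees(np.arctan2(d[1],d[0])).round(1))
print(((P['ta']+P['tb'])/2).round(4))
d=P['ta']-P['tb'];print(np.hypot(*d[:2]),np.degrees(np.arctan2(d[1],d[0])))
D=np.load("top.npy");print(D[140:172:3,250:296:4].round(3))
E
```

```text
c [ 0.5759 -0.1423  0.213 ] 0.0 0.0
notch [ 0.6204 -0.1263  0.213 ] 0.0472 19.7
pin [ 0.5352 -0.1053  0.205 ] 0.055 137.8
mark [ 0.5266 -0.0983  0.202 ] 0.0661 138.3
ta [ 0.5598 -0.1049  0.232 ] 0.0407 113.4
tb [ 0.5896 -0.1824  0.232 ] 0.0424 -71.1
[ 0.5747 -0.1437  0.232 ]
0.08303759992653986 111.07564763093912
[[1.123 1.106 0.    1.105 1.11  1.106 1.111 1.108 1.106 1.107 1.121 1.124]
 [1.123 1.106 1.109 1.11  1.111 1.109 1.112 1.11  1.11  1.11  1.086 1.124]
 [1.107 1.105 1.107 1.11  1.172 1.172 1.174 1.111 1.11  1.087 1.089 1.119]
 [1.107 1.106 1.105 1.109 1.16  1.131 1.138 1.171 1.108 1.105 1.109 1.121]
 [1.105 1.105 1.105 1.183 1.129 1.119 1.125 1.152 1.109 1.103 1.106 1.119]
 [1.105 1.082 1.11  1.111 1.131 1.121 1.124 1.147 1.109 1.104 1.106 1.125]
 [1.081 1.079 1.107 1.108 1.131 1.127 1.128 1.114 1.106 1.103 1.106 1.121]
 [1.101 1.102 1.106 1.106 1.11  1.139 1.108 1.109 1.105 1.105 1.104 1.127]
 [1.121 1.105 1.102 1.104 1.108 1.108 1.107 1.103 1.105 1.108 1.129 1.118]
 [1.123 1.104 1.104 1.104 1.103 1.108 1.102 1.108 1.103 1.103 1.122 1.114]
 [1.116 1.113 1.102 1.103 1.106 1.102 1.107 1.104 1.101 1.124 1.126 1.116]]
```

```bash
cat >> h.py <<'E'
from scipy.spatial.transform import Rotation as Ro
def pose(p,psi):
    c,s=np.cos(np.radians(psi)),np.sin(np.radians(psi))
    return np.array(p),np.array([[-s,c,0],[c,s,0],[0,0,-1.]]).T.copy().reshape(3,3)
def yaw(o): y=Ro.from_rotvec(o["tool_rot"]).as_matrix()[:,1]; return np.degrees(np.arctan2(y[1],y[0]))
def row(p,psi,o=None):
    o=o or ctrl.get_obs();R0=Ro.from_rotvec(o["tool_rot"]).as_matrix()
    c,s=np.cos(np.radians(psi)),np.sin(np.radians(psi))
    R=np.column_stack([[-s,c,0],[c,s,0],[0,0,-1.]])
    return np.r_[R0.T@(np.array(p)-o["tool_pos"])/.6,Ro.from_matrix(R0.T@R).as_rotvec()/(np.pi/2)].round(4)
E
python3 - <<'E'
from h import *
o=ctrl.get_obs();print(yaw(o),Ro.from_rotvec(o["tool_rot"]).as_matrix().round(2).tolist());print(ctrl.camera_model("wrist"))
c=[.575,-.143]
for p in([.234,-.579,.45],[.53,-.22,.45]):
  for psi in (yaw(o),21,21-180):print(p,psi,row(p,psi).tolist())
E
```

```text
-68.00841703167619 [[0.93, 0.37, -0.0], [0.37, -0.93, 0.0], [0.0, -0.0, -1.0]]
{'mtx': array([[342.63684477,   0.        , 277.96243596],
       [  0.        , 342.63684477, 207.79928412],
       [  0.        ,   0.        ,   1.        ]]), 'tool_from_camera': array([[-1.24887417e-04, -9.50263658e-01, -3.11446569e-01,
         7.99112409e-02],
       [ 9.99999992e-01, -1.19329966e-04, -3.69003469e-05,
        -5.31066414e-04],
       [-2.09984974e-06, -3.11446571e-01,  9.50263665e-01,
        -7.00583084e-02],
       [ 0.00000000e+00,  0.00000000e+00,  0.00000000e+00,
         1.00000000e+00]])}
[0.234, -0.579, 0.45] -68.00841703167619 [0.0002, -0.0006, -0.2454, -0.0012, -0.0002, -0.0]
[0.234, -0.579, 0.45] 21 [0.0002, -0.0006, -0.2454, -0.0008, -0.0011, -0.989]
[0.234, -0.579, 0.45] -159 [0.0002, -0.0006, -0.2454, -0.0011, 0.0008, 1.011]
[0.53, -0.22, 0.45] -68.00841703167619 [0.6817, -0.3706, -0.2445, -0.0012, -0.0002, -0.0]
[0.53, -0.22, 0.45] 21 [0.6817, -0.3706, -0.2445, -0.0008, -0.0011, -0.989]
[0.53, -0.22, 0.45] -159 [0.6817, -0.3706, -0.2445, -0.0011, 0.0008, 1.011]
```

Run:
```python
from h import *
print(row([.568,-.124,.45],22-180).tolist())
```

```text
[0.8003, -0.4953, -0.2443, -0.0011, 0.0008, 0.9999]
```

Request:
apply_moves --rows '[0,0,-0.08,0,0,0,0,0,-0.16,0,0,0,0,0,-0.245,0,0,0]' --grip 0.27 --grip_force 20

```text
t: 0.4
tool_pos: [0.2339, -0.579, 0.45]
tool_rot: [-3.081, -0.599, 0.0]
contact_force: [0.6, -0.7, -0.0]
opening: 0.0439
grip_force: 0.0
```

Request:
apply_moves --rows '[0.8,-0.495,0,0,0,1,0.8,-0.495,0,0,0,1,0.8,-0.495,0,0,0,1,0.8,-0.495,0,0,0,1,0.8,-0.495,0,0,0,1,0.8,-0.495,0,0,0,1,0.8,-0.495,0,0,0,1,0.8,-0.495,0,0,0,1,0.8,-0.495,0,0,0,1,0.8,-0.495,0,0,0,1,0.8,-0.495,0,0,0,1,0.8,-0.495,0,0,0,1,0.8,-0.495,0,0,0,1,0.8,-0.495,0,0,0,1,0.8,-0.495,0,0,0,1,0.8,-0.495,0,0,0,1]'

```text
t: 2.0
tool_pos: [0.5673, -0.1255, 0.4498]
tool_rot: [2.603, -1.759, -0.0]
contact_force: [0.0, 0.2, 0.2]
opening: 0.0233
grip_force: 0.0
```

```bash
cat >> h.py <<'E'
def wm(o):
    m=ctrl.camera_model("wrist");T=m["tool_from_camera"];R=Ro.from_rotvec(o["tool_rot"]).as_matrix()
    A=R@T[:3,:3];p=R@T[:3,3]+o["tool_pos"]
    return dict(mtx=m["mtx"],R=A.T,t=-A.T@p)
E
python3 - <<'E'
from h import *
import cv2
o=ctrl.get_obs();print(o["t"],o["tool_pos"],o["q"],yaw(o),o["opening"],ctrl.tip_extent,o["contact_force"])
im,d=ctrl.get_image("wrist");np.savez("w1.npz",d=d,**wm(o));cv2.imwrite("pics/w1.png",im)
E
```

```text
2.0 [ 0.56733826 -0.12551458  0.4498489 ] [-3.45689290e-01 -9.63168738e-02  1.52066343e+00 -2.41936867e-04
  1.71736529e+00  2.41391405e+00] -158.11564912252712 0.02331390017136587 0.0726 [0.01439156 0.20925462 0.16285166]
```

View pics/w1.png

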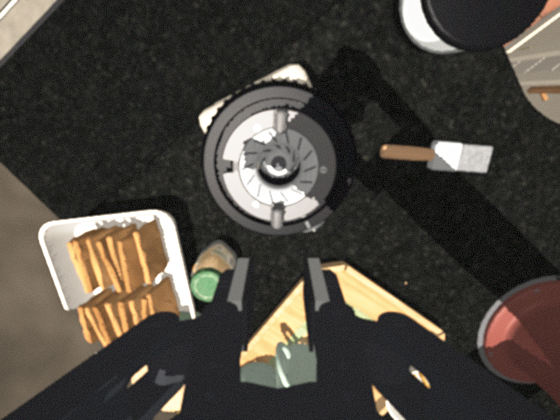

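The wrist view shows the carrier centred near (276,166), tab_a at (277,215), tab_b at (280,115), the notch on the left at (228,166) and the pin near (313,225). I'll enlarge that.

Run:
```python
import cv2
im=cv2.imread("pics/w1.png")[75:255,190:370]
cv2.imwrite("pics/c2.png",cv2.resize(im,(600,600),interpolation=cv2.INTER_CUBIC))
```

```text
(no output)
```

View pics/c2.png

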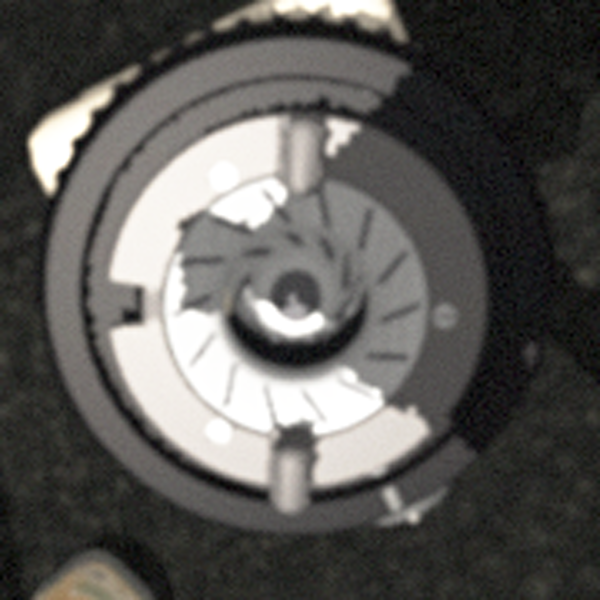

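In this crop the notch middle is at (127,302), the flange centre at (297,301), tab_a's top at (291,480), tab_b's at (302,155) and the pin near (389,490).

Run:
```python
from h import *
w=np.load("w1.npz");k=180/600
f=lambda u,v,z:proj(0,190+(u+.5)*k-.5,75+(v+.5)*k-.5,z,w)
P={k:f(*a) for k,a in dict(c=(297.5,301,.213),L=(108,301,.213),R=(487,301,.213),notch=(127,302,.213),pin=(389,490,.205),mark=(412,510,.202),ta=(291,480,.235),tb=(302,155,.235)).items()}
for n in P:
    d=P[n]-P['c'];print(n,P[n].round(4),np.hypot(*d[:2]).round(4),np.degrees(np.arctan2(d[1],d[0])).round(1))
d=P['ta']-P['tb'];print(((P['ta']+P['tb'])/2).round(4),np.degrees(np.arctan2(d[1],d[0])))
D=w["d"]
for u,v in((291,480),(302,155),(450,250),(150,220)):
    i,j=int(75+v*k),int(190+u*k);x=(np.linalg.inv(w["mtx"])@[j,i,1])*D[i,j];print((w["R"].T@(x-w["t"])).round(4))
print(row([.56,-.105,.31],21.5-180))
```

```text
c [ 0.5738 -0.1441  0.213 ] 0.0 0.0
L [ 0.6216 -0.1249  0.213 ] 0.0515 21.9
R [ 0.526  -0.1633  0.213 ] 0.0515 -158.1
notch [ 0.6167 -0.1265  0.213 ] 0.0463 22.2
pin [ 0.5273 -0.1005  0.205 ] 0.0637 136.9
mark [ 0.5177 -0.0963  0.202 ] 0.0737 139.6
ta [ 0.5591 -0.1029  0.235 ] 0.0438 109.6
tb [ 0.5878 -0.1816  0.235 ] 0.0401 -69.6
[ 0.5735 -0.1423  0.235 ] 110.00170264006576
[ 0.5592 -0.1032  0.2369]
[ 0.5881 -0.1817  0.2355]
[ 0.5406 -0.1719  0.2128]
[ 0.618  -0.1493  0.2122]
[-3.650e-02 -1.500e-03  2.332e-01  1.000e-04 -1.000e-04  4.100e-03]
```

Run:
```python
from h import *
for z in(.31,.295):print(row([.560,-.1046,z],-159.5))
```

```text
[-3.710e-02 -1.700e-03  2.332e-01  1.000e-04 -1.000e-04  1.530e-02]
[-3.710e-02 -1.700e-03  2.582e-01  1.000e-04 -1.000e-04  1.530e-02]
```

Request:
apply_moves --rows '[-0.037,-0.002,0.08,0,0,0.015,-0.037,-0.002,0.15,0,0,0.015,-0.037,-0.002,0.2,0,0,0.015,-0.037,-0.002,0.225,0,0,0.015,-0.037,-0.002,0.24,0,0,0.015,-0.037,-0.002,0.246,0,0,0.015,-0.037,-0.002,0.25,0,0,0.015,-0.037,-0.002,0.254,0,0,0.015,-0.037,-0.002,0.254,0,0,0.015]'

```text
t: 2.95
tool_pos: [0.5611, -0.1035, 0.2985]
tool_rot: [-2.583, 1.787, -0.002]
contact_force: [-0.7, -0.0, -0.5]
opening: 0.0231
grip_force: 0.0
```

Run:
```python
from h import *
import cv2
o=ctrl.get_obs();print(o["t"],o["tool_pos"],yaw(o),o["opening"],o["contact_force"])
im,d=ctrl.get_image("wrist");cv2.imwrite("pics/w2.png",cv2.resize(im[100:400,80:480],(800,600)))
```

```text
2.95 [ 0.56107843 -0.10350689  0.29845999] -159.36202826290653 0.02313053976936496 [-0.67664961 -0.00902113 -0.53786614]
```

View pics/w2.png

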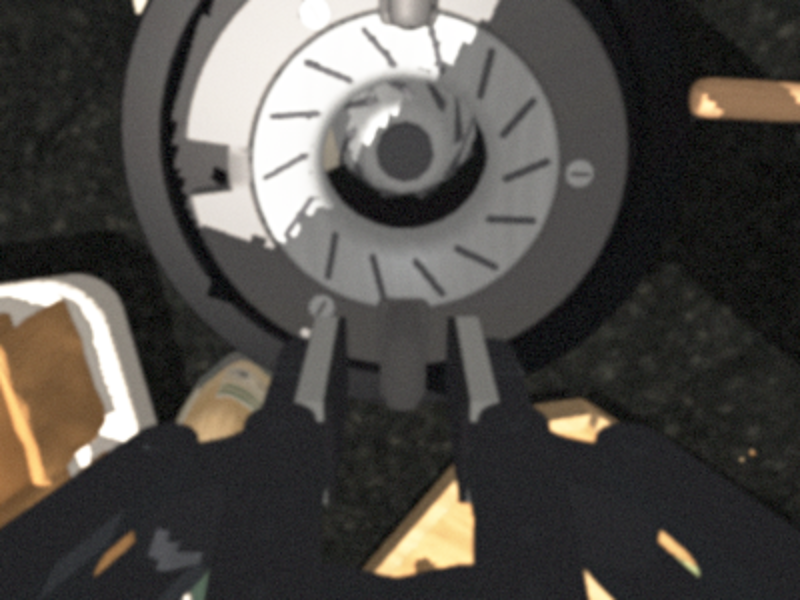

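The tab sits centred between the two fingertips at (403,350), with even gaps on both sides. Next I lower a few mm and push it along the arc.

```bash
cat >> h.py <<'E'
C=np.array([.5742,-.1428])
def arc(ths,z,r=.041):
    o=ctrl.get_obs()
    return [row([*(C+r*np.array([np.cos(np.radians(t)),np.sin(np.radians(t))])),z],t+90,o).round(3).tolist() for t in ths]
E
python3 - <<'E'
from h import *
for r in arc([110.5]+list(np.arange(114,175,4)),.2925):print(r[:3]+r[5:])
E
```

```text
[0.001, 0.002, 0.01, 0.002]
[0.001, 0.007, 0.01, -0.037]
[0.001, 0.011, 0.01, -0.082]
[0.002, 0.016, 0.01, -0.126]
[0.003, 0.021, 0.01, -0.171]
[0.005, 0.025, 0.01, -0.215]
[0.006, 0.03, 0.01, -0.26]
[0.008, 0.034, 0.01, -0.304]
[0.011, 0.038, 0.01, -0.348]
[0.013, 0.042, 0.01, -0.393]
[0.016, 0.046, 0.01, -0.437]
[0.019, 0.05, 0.01, -0.482]
[0.023, 0.053, 0.01, -0.526]
[0.026, 0.056, 0.01, -0.571]
[0.03, 0.059, 0.01, -0.615]
[0.034, 0.061, 0.01, -0.66]
[0.038, 0.064, 0.01, -0.704]
```

Request:
apply_moves --rows '[0.001,0.002,0.005,0,0,0.002,0.001,0.002,0.01,0,0,0.002,0.001,0.007,0.01,0,0,-0.037,0.001,0.011,0.01,0,0,-0.082,0.002,0.016,0.01,0,0,-0.126,0.003,0.021,0.01,0,0,-0.171,0.005,0.025,0.01,0,0,-0.215,0.006,0.03,0.01,0,0,-0.26,0.008,0.034,0.01,0,0,-0.304,0.011,0.038,0.01,0,0,-0.348,0.013,0.042,0.01,0,0,-0.393,0.016,0.046,0.01,0,0,-0.437,0.019,0.05,0.01,0,0,-0.482,0.023,0.053,0.01,0,0,-0.526,0.026,0.056,0.01,0,0,-0.571,0.03,0.059,0.01,0,0,-0.615,0.034,0.061,0.01,0,0,-0.66,0.038,0.064,0.01,0,0,-0.704,0.038,0.064,0.01,0,0,-0.704]'

```text
t: 4.9
tool_pos: [0.5328, -0.138, 0.2912]
tool_rot: [-3.136, 0.165, -0.0]
contact_force: [0.3, 1.1, -1.6]
opening: 0.023
grip_force: 0.6
```

Run:
```python
from h import *
o=ctrl.get_obs();print(o["t"],o["tool_pos"],yaw(o),o["opening"],o["contact_force"],o["wrist_torque"],o["q"])
d=o["tool_pos"][:2]-C;print(np.hypot(*d),np.degrees(np.arctan2(d[1],d[0])))
for r in arc(list(np.arange(178,223,4))+[222,225],.2925):print(r[:3]+r[5:])
```

```text
4.9 [ 0.53283443 -0.13803367  0.29117397] -96.01504454012166 0.02304390908293115 [ 0.26510595  1.11844361 -1.5717687 ] [ 0.1330514  -0.18283808 -0.06957357] [-3.89024578e-01 -1.17390847e-01  1.80039709e+00  8.60635484e-04
  1.45874515e+00  1.28665782e+00]
0.04163925954906922 173.4271087718394
[0.001, 0.006, -0.002, -0.045]
[0.002, 0.01, -0.002, -0.089]
[0.003, 0.015, -0.002, -0.134]
[0.004, 0.02, -0.002, -0.178]
[0.005, 0.024, -0.002, -0.222]
[0.007, 0.028, -0.002, -0.267]
[0.009, 0.033, -0.002, -0.311]
[0.012, 0.037, -0.002, -0.356]
[0.014, 0.041, -0.002, -0.4]
[0.017, 0.045, -0.002, -0.445]
[0.02, 0.048, -0.002, -0.489]
[0.024, 0.052, -0.002, -0.534]
[0.024, 0.052, -0.002, -0.534]
[0.026, 0.054, -0.002, -0.567]
```

Request:
apply_moves --rows '[0.001,0.006,-0.002,0,0,-0.045,0.002,0.01,-0.002,0,0,-0.089,0.003,0.015,-0.002,0,0,-0.134,0.004,0.02,-0.002,0,0,-0.178,0.005,0.024,-0.002,0,0,-0.222,0.007,0.028,-0.002,0,0,-0.267,0.009,0.033,-0.002,0,0,-0.311,0.012,0.037,-0.002,0,0,-0.356,0.014,0.041,-0.002,0,0,-0.4,0.017,0.045,-0.002,0,0,-0.445,0.02,0.048,-0.002,0,0,-0.489,0.024,0.052,-0.002,0,0,-0.534,0.024,0.052,-0.002,0,0,-0.534]'

```text
t: 6.2
tool_pos: [0.5436, -0.1705, 0.292]
tool_rot: [-2.932, -1.125, 0.002]
contact_force: [-1.3, 1.6, -1.3]
opening: 0.0228
grip_force: 0.6
```

Run:
```python
from h import *
import cv2
o=ctrl.get_obs();print(o["t"],o["tool_pos"],yaw(o),o["contact_force"])
d=o["tool_pos"][:2]-C;print(np.hypot(*d),np.degrees(np.arctan2(d[1],d[0])))
im,d=ctrl.get_image("wrist");np.savez("w3.npz",d=d,**wm(o));cv2.imwrite("pics/w3.png",cv2.resize(im[80:350,120:480],(800,600),interpolation=cv2.INTER_CUBIC))
```

```text
6.2 [ 0.54364687 -0.17049075  0.29203522] -48.0225492222669 [-1.3157794   1.56553736 -1.28728765]
0.04123434742182423 -137.813528865602
```

View pics/w3.png

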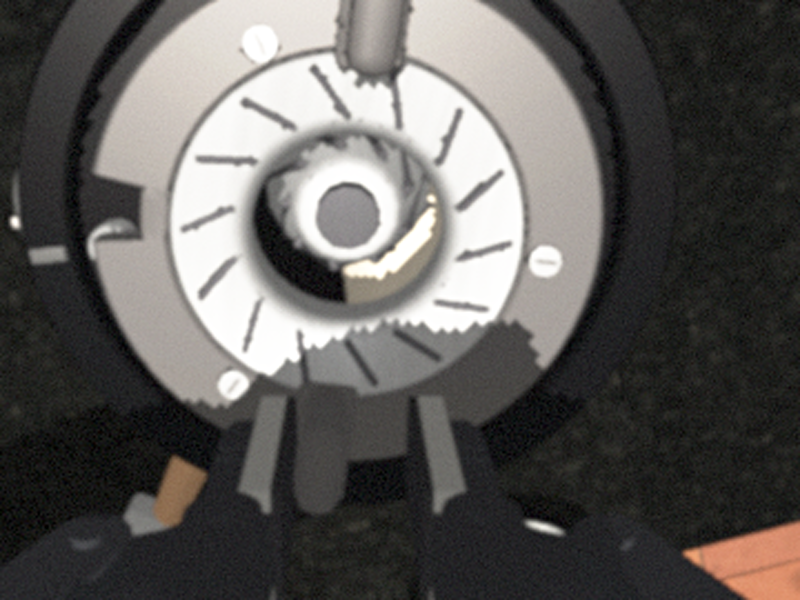

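The notch is centred at (120,209). The pin shows at its lower edge, with its centre near (112,239), and the mark is at (47,255). A small turn remains.

Run:
```python
from h import *
w=np.load("w3.npz");k=.45
f=lambda u,v,z:proj(0,120+(u+.5)*k-.5,80+(v+.5)*k-.5,z,w)
P=dict(nU=f(97,178,.213),nL=f(90,240,.213),nUi=f(140,184,.213),nLi=f(140,238,.213),nm=f(118,209,.213),pin=f(112,239,.205),mark=f(47,255,.202),tb=f(372,20,.235),ta=f(323,440,.235),bL=f(168,222,.211),bR=f(525,222,.211))
for n in P:
    d=P[n][:2]-C;print(n,P[n].round(4),np.hypot(*d).round(4),np.degrees(np.arctan2(d[1],d[0])).round(1))
for r in arc([-138,-135,-132,-131,-130,-129,-128,-127],.292):print(r[:3]+r[5:])
```

```text
nU [ 0.5493 -0.097   0.213 ] 0.0521 118.6
nL [ 0.538  -0.1034  0.213 ] 0.0534 132.6
nUi [ 0.554  -0.1041  0.213 ] 0.0437 117.6
nLi [ 0.5451 -0.1107  0.213 ] 0.0433 132.2
nm [ 0.547  -0.1038  0.213 ] 0.0475 124.9
pin [ 0.5379 -0.1061  0.205 ] 0.0516 134.7
mark [ 0.5242 -0.0975  0.202 ] 0.0675 137.8
tb [ 0.6066 -0.1173  0.235 ] 0.0412 38.2
ta [ 0.5453 -0.1609  0.235 ] 0.0341 -148.0
bL [ 0.5509 -0.1128  0.211 ] 0.038 127.9
bR [ 0.5994 -0.1668  0.211 ] 0.0348 -43.5
[0.0, -0.0, 0.0, -0.001]
[0.001, 0.003, 0.0, -0.034]
[0.001, 0.007, 0.0, -0.068]
[0.001, 0.008, 0.0, -0.079]
[0.001, 0.009, 0.0, -0.09]
[0.001, 0.01, 0.0, -0.101]
[0.002, 0.012, 0.0, -0.112]
[0.002, 0.013, 0.0, -0.123]
```

Request:
apply_moves --rows '[0.001,0.003,0,0,0,-0.034,0.001,0.007,0,0,0,-0.068,0.001,0.009,0,0,0,-0.09,0.002,0.012,0,0,0,-0.112,0.002,0.013,0,0,0,-0.123,0.002,0.013,0,0,0,-0.123]'

```text
t: 6.85
tool_pos: [0.5496, -0.1756, 0.2922]
tool_rot: [-2.81, -1.403, 0.002]
contact_force: [-1.8, 1.1, -2.1]
opening: 0.0227
grip_force: 1.2
```

Run:
```python
from h import *
import cv2
o=ctrl.get_obs();print(o["t"],o["tool_pos"],yaw(o),o["contact_force"])
im,d=ctrl.get_image("wrist");np.savez("w4.npz",d=d,**wm(o));cv2.imwrite("pics/w4.png",cv2.resize(im[120:255,110:290],(800,600),interpolation=cv2.INTER_CUBIC))
```

```text
6.85 [ 0.54957897 -0.17560056  0.29217624] -36.946394484361946 [-1.82916322  1.10689177 -2.09685656]
```

View pics/w4.png

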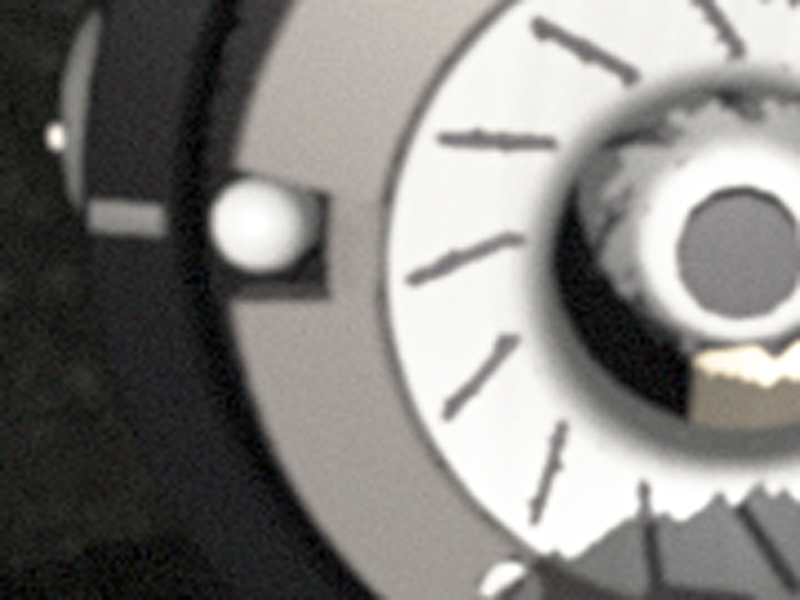

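The pin at (262,224) now shows inside the notch, whose edges are at v≈183 and 297, so the push overshot by about 2 mm. I'll quantify that.

Run:
```python
from h import *
w=np.load("w4.npz");k=.225
f=lambda u,v,z:proj(0,110+(u+.5)*k-.5,120+(v+.5)*k-.5,z,w)
P=dict(nU=f(242,178,.213),nL=f(232,298,.213),nUi=f(326,192,.213),nLi=f(326,297,.213),pin=f(262,224,.203),mark=f(127,217,.202))
for n in P:
    d=P[n][:2]-C;print(n,P[n].round(4),np.hypot(*d).round(4),np.degrees(np.arctan2(d[1],d[0])).round(1))
for r in arc([-127,-131,-135,-139,-143,-147,-148,-149,-150],.292):print(r[:3]+r[5:])
```

```text
nU [ 0.5413 -0.1025  0.213 ] 0.052 129.2
nL [ 0.5321 -0.1109  0.213 ] 0.0528 142.8
nUi [ 0.547  -0.1085  0.213 ] 0.0438 128.4
nLi [ 0.5398 -0.1165  0.213 ] 0.0433 142.6
pin [ 0.5359 -0.1068  0.203 ] 0.0526 136.8
mark [ 0.5245 -0.0976  0.202 ] 0.0672 137.7
[0.0, -0.0, 0.0, 0.001]
[0.0, -0.005, 0.0, 0.045]
[0.001, -0.01, 0.0, 0.09]
[0.002, -0.014, 0.0, 0.134]
[0.003, -0.019, 0.0, 0.178]
[0.004, -0.024, 0.0, 0.223]
[0.005, -0.025, 0.0, 0.234]
[0.005, -0.026, 0.0, 0.245]
[0.006, -0.027, 0.0, 0.256]
```

By calibration the notch middle is at 135.8° and the pin at 136.8°, less than 1 mm apart, which is good enough. I'll re-centre the fingers around the tab and press in steps.

Request:
apply_moves --rows '[0,-0.005,0,0,0,0.045,0.001,-0.011,0,0,0,0.1,0.001,-0.011,0.004,0,0,0.1,0.001,-0.011,0.008,0,0,0.1,0.001,-0.011,0.011,0,0,0.1,0.001,-0.011,0.013,0,0,0.1,0.001,-0.011,0.015,0,0,0.1,0.001,-0.011,0.015,0,0,0.1]'

```text
t: 7.7
tool_pos: [0.5452, -0.1715, 0.2848]
tool_rot: [2.911, 1.181, 0.0]
contact_force: [-1.9, 0.8, 5.1]
opening: 0.0229
grip_force: 2.4
```

Request:
apply_moves --rows '[0,0,0.003,0,0,0,0,0,0.006,0,0,0,0,0,0.006,0,0,0]'

```text
t: 8.0
tool_pos: [0.5452, -0.1715, 0.2811]
tool_rot: [2.911, 1.18, 0.0]
contact_force: [-2.1, -0.2, 4.3]
opening: 0.0231
grip_force: 2.3
```

Request:
apply_moves --rows '[0,0,0.003,0,0,0,0,0,0.006,0,0,0,0,0,0.006,0,0,0]'

```text
t: 8.3
tool_pos: [0.5452, -0.1715, 0.2774]
tool_rot: [2.911, 1.18, 0.0]
contact_force: [-2.2, -0.1, 3.7]
opening: 0.023
grip_force: 2.3
```

Sinking steadily at a low force, so I continue until it bottoms.

Request:
apply_moves --rows '[0,0,0.003,0,0,0,0,0,0.006,0,0,0,0,0,0.006,0,0,0]'

```text
t: 8.6
tool_pos: [0.5453, -0.1716, 0.2755]
tool_rot: [2.91, 1.18, 0.001]
contact_force: [-5.4, 1.5, 10.3]
opening: 0.023
grip_force: 5.4
```

Request:
apply_moves --rows '[0,0,0.002,0,0,0,0,0,0.004,0,0,0,0,0,0.004,0,0,0]'

```text
t: 8.9
tool_pos: [0.5455, -0.1719, 0.2753]
tool_rot: [2.909, 1.18, 0.001]
contact_force: [-8.6, 1.6, 18.7]
opening: 0.0234
grip_force: 9.2
```

It has bottomed, with force rising and no further travel. I'll retreat straight up and verify.

Request:
apply_moves --rows '[0,0,0.002,0,0,0,0,0,0.002,0,0,0,0,0,-0.02,0,0,0,0,0,-0.06,0,0,0,0,0,-0.13,0,0,0,0,0,-0.2,0,0,0,0,0,-0.25,0,0,0,0,0,-0.25,0,0,0,0,0,-0.25,0,0,0]'

```text
t: 9.8
tool_pos: [0.5453, -0.1714, 0.4207]
tool_rot: [2.911, 1.18, 0.001]
contact_force: [0.3, -0.9, 0.0]
opening: 0.023
grip_force: 0.0
```

Run:
```python
from h import *
import cv2
o=ctrl.get_obs();print(o["t"],o["tool_pos"],o["contact_force"])
im,D=ctrl.get_image("wrist");w=wm(o)
i,j=np.mgrid[:420,:560];X=((np.stack([j,i,np.ones_like(i)],-1)@np.linalg.inv(w["mtx"]).T)*D[...,None]-w["t"])@w["R"]
r=np.hypot(X[...,0]-C[0],X[...,1]-C[1])
for a,b in((.039,.049),(.0625,.068)):
    z=X[...,2][(r>a)&(r<b)&(D>0)];print(a,b,np.percentile(z,[10,25,50,75,90]).round(4))
cv2.imwrite("pics/w5.png",cv2.resize(im[60:285,130:430],(800,600),interpolation=cv2.INTER_CUBIC))
```

```text
9.8 [ 0.54525764 -0.17136933  0.42072635] [ 0.33413653 -0.88168127  0.03482649]
0.039 0.049 [0.2025 0.2033 0.3787 0.402  0.4073]
0.0625 0.068 [0.2013 0.2019 0.2031 0.4124 0.4298]
```

View pics/w5.png

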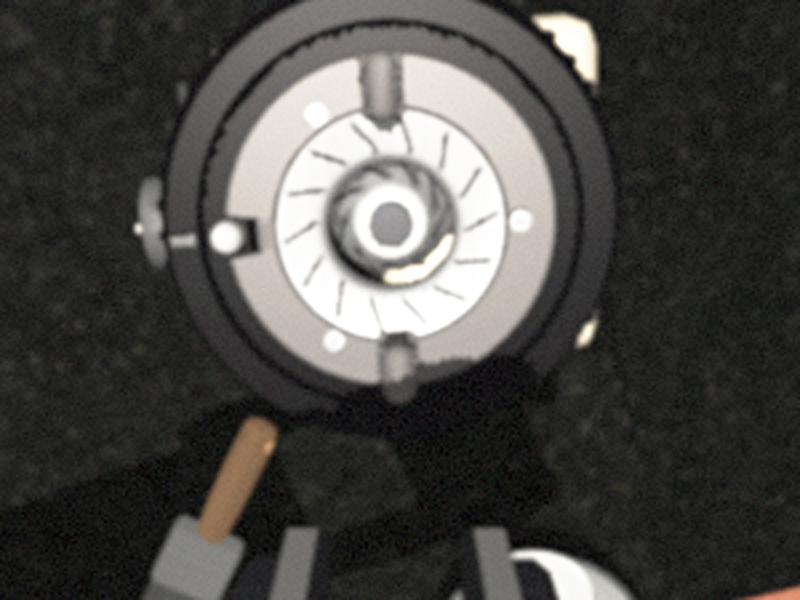

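The pin at (228,237) stands in the notch. The flange reads 0.203 m and was 0.213 m before, so the carrier is fully home. The robot touches nothing and the brush was not disturbed.

```bash
python3 -c "
from station import ctrl
print(ctrl.finish_job())"
```

```text
the job is handed in; nothing more can be done
None
```

The carrier was turned until its notch stood over the pin and pressed fully home (flange measured at about 203 mm), the arm was withdrawn clear, and the job was handed in at about 10 s; no verdict came back.

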